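# Release the pressure cap of the tall grain moisture meter

## Task

Two meters with the same kind of spring-loaded cap are clamped to the seed-testing bench. On the taller one, turn the cap anticlockwise by its bar to the first stop, then press it down and, keeping it down, turn it on past the stop; then let go so that it springs up, released. Leave the short meter's cap as it is.

Things in the scene. Friction and masses are not known exactly. Their poses are not given: they have to be found in the camera images.
- tall_grip (a point): On the TALL meter's grey cap: a disc 76 mm wide, 16 mm thick, with a straight bar 64 long, 16 wide, 34 tall (mm) across its top. The point is on the cap's vertical axis, 24 mm above the disc's top, 10 mm below the bar's top; x along the bar, z up; it moves with the cap. A tab on the disc's edge marks the bar's +x end. At rest the bar's top is 187 mm above the bench. The cap does not come off.
- tall_cap (a joint): Turn of the tall meter's cap, rad, growing anticlockwise seen from above. Starts at 0 to 0.2 (0 = closed); first stop at about 0.6; free to rise from about 1.05; hard end 1.4; 1.25 is a good place to let go. Friction about 0.05 N m. Three ribs on the rim of the body mark 0, 0.6 and 1.25 for the tab. Body: black cylinder 84 mm wide, 125 tall, a display on its side, fixed on a 110 mm steel plate.
- tall_press (a joint): Height of the tall meter's cap, m, positive DOWNWARD: 0 at rest (disc 12 mm above the body on a steel neck), 0.010 fully pressed, -0.008 sprung up when released. It passes the first stop only while pressed more than 0.006 (8 mm is a good press). The spring pushes up with about 5 N at rest, 9 N fully down. Once past the stop and let go, the cap rises by itself.
- short_cap (a joint): Turn of the SHORT meter's cap, rad, same sense, starts at 0 to 0.2; to be left alone. The short meter has the same black cylinder, steel plate and grey bar cap, but its body is only 55 mm tall (bar's top 117 mm above the bench) and it has no display.
Things that resemble listed ones, but are neither listed nor needed, are in the scene too. Leave any red look-alike of the part that bears short_cap alone.

How it is judged (in metres and radians):
On the way, in this order (a step that is already met when the one before it is completed fails the run):
1. the tall meter's cap is turned to its first stop, not yet pressed down (value of joint tall_cap between 0.48 and 0.75 rad and value of joint tall_press between -0.003 and 0.004 m), for 0.1 s.
2. the cap is pressed down at the first stop (value of joint tall_press above 0.0055 m and value of joint tall_cap between 0.4 and 0.85 rad), for 0.1 s.
At the end, for the whole second after the job is handed in: The tall meter's cap is past its stop (turned more than 0.85 rad) and has sprung up at least 5 mm above its rest height; the short meter's cap is still turned less than 0.35 rad (value of joint tall_cap above 0.85 rad and value of joint tall_press below -0.005 m and value of joint short_cap below 0.35 rad); the robot touches nothing.
It fails at once if the short meter's cap is turned (beyond 0.35 rad) (value of joint short_cap above 0.35 rad).
It also fails if it takes over 35 s, if anything falls off the work surface, if the arm or the gripper's body presses on something with over 40 N, if the wrist force passes 120 N, or if a joint passes its speed limit or range.

## Robot

A 6-joint arm with a two-finger parallel gripper is mounted at the origin on the work surface. World frame = base frame: x ahead of the robot, y to its left, z up, the work surface at z = 0. Lengths are in mm, angles in degrees, forces in N, time in s.
With the tool pointing down it reaches from about 300 to 850 mm from the base axis. Payload 4.2 kg.
Tool frame: the origin (TCP) lies at the very end of the fingers, on their centre line; the grasp point (between the pads) lies 19 mm behind it; z points along the fingers, y is the line along which they close (so a half turn about z gives the same grasp; the last joint's range is limited). The gripper opens to 91 mm and grips with 3 to 60 N. Pads are 32 mm wide; open, the fingers measure 118 mm over their backs; the gripper's body (76 mm by 178 mm) begins 60 mm behind the grasp point.
Start: joints at [-74.828, 18.312, 89.639, -0, 72.044, -1.146], TCP at [161.559, -551.856, 189.576] pointing down, gripper open.
Joint ranges: [-177.97, 177.97], [-48.28, 115.42], [12.27, 149.76], [-77.06, 257.06], [2.81, 150.46], [-146.56, 146.56]. Speed limits (degrees/s): [147.25, 147.25, 180, 180, 180, 180].

## Interface

Orientations are given as [roll, pitch, yaw] about the fixed x, y, z axes, in that order (R = Rz(yaw) Ry(pitch) Rx(roll)).
In Python, from workcell import env, eyes gives the robot as it stands.
- The arm moves only by the tool send_rows, never from a script. Its argument "targets" is text: rows parted by semicolons, each of 7 numbers parted by spaces: the shift along the tool's x, y, z in m, then the turn, a rotation vector about the tool's x, y, z in degrees, then the opening in per cent of the stroke, from 0 (shut) to 100 (fully open). A call has 1 to 12 rows; each row is the pose to reach, as a shift and turn from the pose commanded when the call began, along the tool's axes at that moment; what a row does not reach only later rows make up. A row lasts 1/12 s, in which the tool goes at most 41.7 mm and 7.16 degrees, less where a joint would pass 70% of its speed; a pose out of reach is approached as far as the arm can. A call with a gripper value outside its range is refused whole. The fingers move at their own pace and stop on an object; "grip_force" is the grip in N (left out, the last holds). Time passes only in rows, so rows that repeat a pose let the fingers close. It gives the time, the measured TCP pose, the force, the opening and the grip force at its end, in the units of the state.
- env.state(): the state, without advancing time (a new reading comes with each control period).
- eyes.grab_frame(name): name is "side" or "top"; returns a dict with "image" (480x640x3 uint8, blue, green, red), "fovy" (degrees; the focal length in pixels is half the picture's height over the tangent of half this angle, whatever the lens; pixels are square), "cx", "cy" (the principal point, pixels), "D" ([k1, k2, p1, p2, k3] as OpenCV has them; the pictures are not rectified), "eye" and "attitude" of the camera in the world. Camera axes: x right, y up, looking along -z (the intrinsics and any distortion apply to the point x, -y, -z); pixel columns grow to the right and rows downward; lengths in mm; the calibration is good to about 2 mm. A picture is of the moment at which its call begins. There is no depth.
- env.job_done(): hands the job in; it is judged then, once.
The state is a dict: "time_s": time; "qpos": joint angles; "qvel": joint speeds; "effort": joint torques, N m; "ee_pos": TCP position; "ee_rot": TCP orientation; "force": force on the tool from outside, world axes, zero at the start; "torque": the same for the moment, N m; "gripper_width": finger opening in mm; "gripper_force": force on a finger pad.
Only numpy, scipy, OpenCV 4.12 (cv2) and the standard library are available. Lean on these libraries where they do the work, as an engineer would, in place of code of your own. Each camera call takes 0.05 s, during which the arm holds its last target. There are 200 camera calls.

## Working session

There is one attempt and no reset: what is moved stays moved. The work goes in short steps, Python scripts to look and compute and a tool call to move; the robot and the scene stay as the last step left them, time stands still between calls to the robot, and variables do not carry over. Pictures are saved under pics/ and viewed, at most 10 in all, crops included, and the job is handed in when it is done.

Besides the shell and the picture viewer there is one more tool, called after "Call:" by a JSON object that holds its "method" and its "body", one argument or row to a line. send_rows: Moves the arm, as the interface text tells. Its arguments: {"type":"object","properties":{"targets":{"type":"string"},"grip_force":{"type":"number"}},"required":["targets"]}

```bash
mkdir -p pics
cat > h.py <<'E'
import numpy as np, cv2
from scipy.spatial.transform import Rotation as R
from workcell import env, eyes
def K(f):
    F=240/np.tan(np.radians(f["fovy"]/2)); return np.array([[F,0,f["cx"]],[0,F,f["cy"]],[0,0,1.]])
def att(f):
    a=np.array(f["attitude"],float)
    return a if a.shape==(3,3) else R.from_euler('xyz',a,degrees=True).as_matrix()
def ray(f,u,v):
    p=cv2.undistortPoints(np.array([[[u,v]]],float),K(f),np.array(f["D"],float))[0,0]
    return att(f)@np.array([p[0],-p[1],-1.])
def onz(f,u,v,z):
    d=ray(f,u,v); e=np.array(f["eye"],float); return e+d*(z-e[2])/d[2]
def proj(f,P):
    c=att(f).T@(np.array(P,float)-np.array(f["eye"])); c=np.array([[c[0],-c[1],-c[2]]])
    return cv2.projectPoints(c,np.zeros(3),np.zeros(3),K(f),np.array(f["D"],float))[0].ravel()
E
python3 - <<'E'
from h import *
for n in("side","top"):
    f=eyes.grab_frame(n); cv2.imwrite(f"pics/{n}0.png",f["image"]); print(n,{k:v for k,v in f.items() if k!="image"})
    print(proj(f,env.state()["ee_pos"]))
print(env.state())
E
```

```text
side {'fovy': 46.15680566615582, 'cx': 323.71560428516733, 'cy': 244.8511519861607, 'D': array([-0.14245663,  0.        ,  0.        ,  0.        ,  0.        ]), 'eye': array([ 383.88631941, -599.82340978,  873.99552144]), 'attitude': array([39.57935307,  0.1461217 , -9.6592009 ])}
[113.93285705 643.45275625]
top {'fovy': 57.4512342874777, 'cx': 323.95168309692053, 'cy': 243.03856237547222, 'D': array([-0.06718971,  0.        ,  0.        ,  0.        ,  0.        ]), 'eye': array([368.86798937,   5.69255874, 750.05313045]), 'attitude': array([ 1.15667731e+01, -3.81909838e-02, -7.93312451e+01])}
[724.69587987 568.69153727]
{'time_s': 0.1, 'qpos': array([-7.48277203e+01,  1.83474922e+01,  8.96991766e+01,  9.33673594e-04,
        7.20434485e+01, -1.14484043e+00]), 'qvel': array([-0.00137696, -0.04763037, -0.21440417, -0.02055765, -0.07658216,
        0.11726052]), 'effort': array([ 6.36234131e-05, -4.13333631e+01, -2.32508790e+01,  7.28529179e-02,
        4.21567995e-02, -4.51069855e-05]), 'ee_pos': array([ 161.43749084, -551.36585717,  188.81087442]), 'ee_rot': array([-1.79909918e+02, -2.68809839e-03,  1.63168295e+01]), 'force': array([-0.13319154,  0.13453975, -0.47993012]), 'torque': array([ 3.51985526e-02, -4.60278132e-05, -6.98086876e-03]), 'gripper_force': 0.0, 'gripper_width': 90.97589968736611}
```

View pics/side0.png

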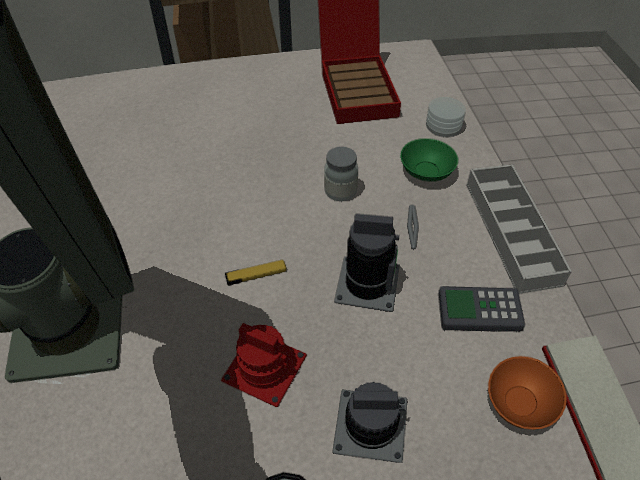

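View pics/top0.png

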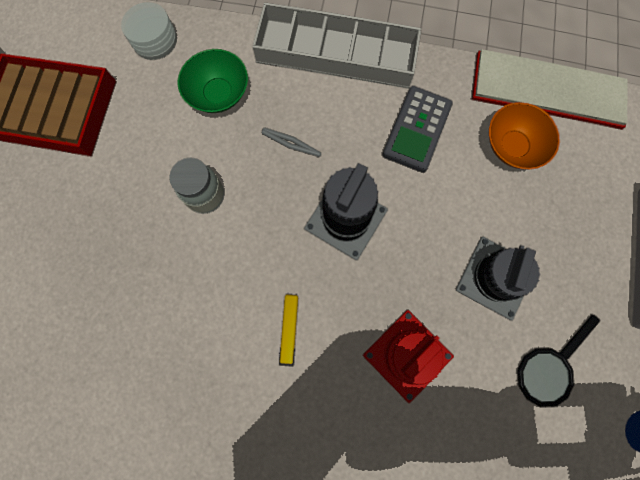

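Candidates: the meter at side (372,245) / top (350,200), with a long black body; the meter at side (374,415) / top (507,270), with a squat body; and the red look-alike at side (262,355) / top (410,355). I choose the first as the tall one and check it in a crop.

Run:
```python
import cv2,numpy as np
a=cv2.imread("pics/top0.png")[150:250,300:400]; b=cv2.imread("pics/side0.png")[200:300,325:425]
o=np.hstack([cv2.resize(x,(400,400),interpolation=cv2.INTER_CUBIC) for x in(a,b)])
o=np.clip(255*(o/255.)**0.5,0,255).astype('uint8')
cv2.imwrite("pics/crop.png",o)
```

```text
(no output)
```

View pics/crop.png

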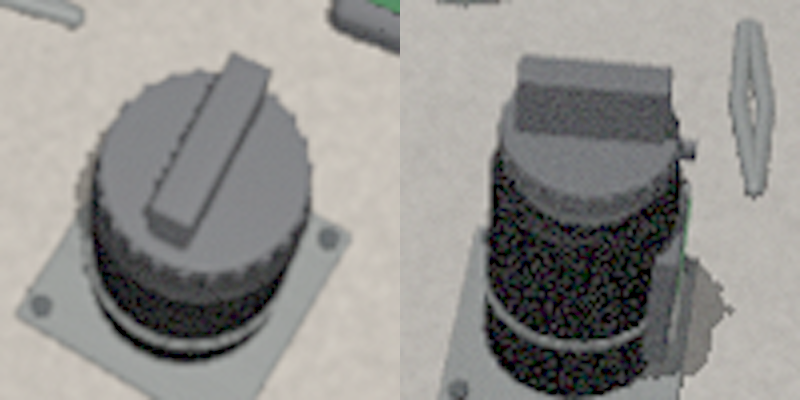

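The crop confirms it: a long body with a display on its side, and the tab at the right in the side view. In the top crop, the bar's top face has corners at (235,55), (270,70), (190,222) and (147,208). In the side crop they are at (518,58), (670,68), (672,97) and (518,83).

Run:
```python
from h import *
T=[(235,55),(270,70),(190,222),(147,208)]; S=[(118,58),(270,68),(272,97),(118,83)]
for n,C,o in(("top",T,(300,150)),("side",S,(325,200))):
    f=eyes.grab_frame(n)
    P=np.array([onz(f,(x+.5)/4-.5+o[0],(y+.5)/4-.5+o[1],187) for x,y in C])
    print(n,P.round(1).tolist(),P.mean(0).round(1))
    e=[np.linalg.norm(P[i]-P[(i+1)%4]).round(1) for i in range(4)]
    d=(P[0]+P[1]-P[2]-P[3]) if n=="top" else (P[1]+P[2]-P[0]-P[3]); print(e,np.degrees(np.arctan2(d[1],d[0])))
    if n=="top":
        t=None
fs=eyes.grab_frame("side"); u=((288+.5)/4-.5+325,(150+.5)/4-.5+200)
print("tab z145",onz(fs,*u,145))
s=env.state(); print(s["ee_pos"],s["ee_rot"])
```

```text
top [[600.1, 1.0, 187.0], [597.0, -11.7, 187.0], [538.8, 5.8, 187.0], [540.9, 20.8, 187.0]] [569.2   4.  187. ]
[np.float64(13.0), np.float64(60.8), np.float64(15.1), np.float64(62.5)] -17.590933099535576
side [[538.2, 16.9, 187.0], [599.1, 0.8, 187.0], [596.0, -14.9, 187.0], [535.4, 3.3, 187.0]] [567.2   1.5 187. ]
[np.float64(63.0), np.float64(16.1), np.float64(63.3), np.float64(14.0)] -15.759039797437152
tab z145 [608.31411639  -9.67712451 145.        ]
[ 161.48947184 -551.60772214  189.14475319] [-1.79952978e+02 -1.23742542e-03  1.63163000e+01]
```

The bar's centre comes out at (568, 3) with yaw about -17°. Both views agree within 3 mm, and the bar size matches the description. I'm moving above it.

Call:
{"method": "send_rows", "body": {
  "targets": "0 0 -0.04 0 0 0 100;0 0 -0.07 0 0 0 100;0.546 -0.418 -0.07 0 0 33 100;0.546 -0.418 -0.07 0 0 33 100;0.546 -0.418 -0.07 0 0 33 100;0.546 -0.418 -0.07 0 0 33 100;0.546 -0.418 -0.07 0 0 33 100;0.546 -0.418 -0.07 0 0 33 100;0.546 -0.418 -0.07 0 0 33 100;0.546 -0.418 -0.07 0 0 33 100;0.546 -0.418 -0.07 0 0 33 100;0.546 -0.418 -0.07 0 0 33 100"
}}

```text
time_s: 1.25
ee_pos: [404.3, -220.0, 259.8]
ee_rot: [180.0, -0.0, -16.7]
force: [1.8, -0.7, 0.2]
gripper_width: 91.1
gripper_force: 0.0
```

Call:
{"method": "send_rows", "body": {
  "targets": "0.090 -0.256 0 0 0 0 100;0.090 -0.256 0 0 0 0 100;0.090 -0.256 0 0 0 0 100;0.090 -0.256 0 0 0 0 100;0.090 -0.256 0 0 0 0 100;0.090 -0.256 0 0 0 0 100;0.090 -0.256 0 0 0 0 100;0.090 -0.256 0 0 0 0 100;0.090 -0.256 0 0 0 0 100;0.090 -0.256 0 0 0 0 100"
}}

```text
time_s: 2.08
ee_pos: [562.7, -3.1, 259.4]
ee_rot: [179.9, 0.0, -16.7]
force: [-0.4, 0.1, -0.0]
gripper_width: 91.2
gripper_force: 0.0
```

Run:
```python
from h import *
s=env.state(); print(s["ee_pos"],s["ee_rot"],s["qpos"].round(1))
f=eyes.grab_frame("side"); g=eyes.grab_frame("top")
print(proj(f,s["ee_pos"]),proj(g,s["ee_pos"]))
o=np.hstack([cv2.resize(f["image"][100:340,270:470],(400,480)),cv2.resize(g["image"][80:320,240:440],(400,480))])
cv2.imwrite("pics/c2.png",np.clip(255*(o/255.)**0.5,0,255).astype('uint8'))
```

```text
[562.71295112  -3.061476   259.36053588] [ 1.79947098e+02  4.37521067e-02 -1.66900498e+01] [ -1.5  15.2  84.   -0.   80.8 105.2]
[374.0563713  189.75766456] [361.15210452 170.05404493]
```

View pics/c2.png

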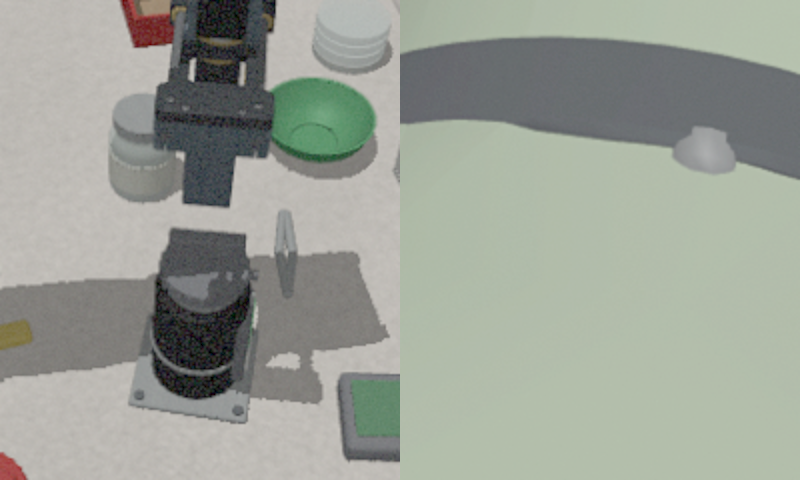

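The gripper is open and square to the bar: the side crop shows a finger above the cap at about (210,200) and the bar's top at (207,240). The arm hides the top view. I'm making a small correction and going down.

Call:
{"method": "send_rows", "body": {
  "targets": "0.004 -0.007 0 0 0 0 100;0.004 -0.007 0.025 0 0 0 100;0.004 -0.007 0.05 0 0 0 100;0.004 -0.007 0.07 0 0 0 100;0.004 -0.007 0.085 0 0 0 100;0.004 -0.007 0.095 0 0 0 100;0.004 -0.007 0.1 0 0 0 100;0.004 -0.007 0.1 0 0 0 100;0.004 -0.007 0.1 0 0 0 100"
}}

```text
time_s: 2.93
ee_pos: [569.8, 2.9, 160.3]
ee_rot: [-180.0, -0.1, -16.7]
force: [-0.2, 0.4, 0.1]
gripper_width: 91.6
gripper_force: 0.0
```

Call:
{"method": "send_rows", "body": {
  "targets": "0 0 0 0 0 0 10;0 0 0 0 0 0 10;0 0 0 0 0 0 10;0 0 0 0 0 0 10;0 0 0 0 0 0 10;0 0 0 0 0 0 10;0 0 0 0 0 0 10;0 0 0 0 0 0 10;0 0 0 0 0 0 10;0 0 0 0 0 0 10",
  "grip_force": 10
}}

```text
time_s: 3.77
ee_pos: [569.2, 3.1, 159.5]
ee_rot: [180.0, -0.0, -16.7]
force: [-0.6, 0.2, 1.0]
gripper_width: 27.2
gripper_force: 0.0
```

Still closing; I'll continue with more grip.

Call:
{"method": "send_rows", "body": {
  "targets": "0 0 0 0 0 0 5;0 0 0 0 0 0 5;0 0 0 0 0 0 5;0 0 0 0 0 0 5;0 0 0 0 0 0 5;0 0 0 0 0 0 5",
  "grip_force": 10
}}

```text
time_s: 4.27
ee_pos: [569.3, 3.2, 159.6]
ee_rot: [-180.0, -0.0, -16.7]
force: [0.1, 1.2, -1.0]
gripper_width: 15.8
gripper_force: 10.0
```

Call:
{"method": "send_rows", "body": {
  "targets": "0 0 0 0 0 0 5;0 0 0 0 0 0 5;0 0 0 0 0 0 5;0 0 0 0 0 0 5",
  "grip_force": 35
}}

```text
time_s: 4.6
ee_pos: [569.2, 3.1, 159.6]
ee_rot: [-180.0, -0.0, -16.7]
force: [1.0, 0.4, 0.4]
gripper_width: 15.2
gripper_force: 35.0
```

Gripped at 15.2 mm with almost no side force. I'm turning anticlockwise, which is -z in the tool frame, in stages.

Call:
{"method": "send_rows", "body": {
  "targets": "0 0 0 0 0 -4 5;0 0 0 0 0 -8 5;0 0 0 0 0 -12 5;0 0 0 0 0 -16 5;0 0 0 0 0 -19 5;0 0 0 0 0 -22 5;0 0 0 0 0 -22 5;0 0 0 0 0 -22 5"
}}

```text
time_s: 5.27
ee_pos: [569.3, 3.3, 159.6]
ee_rot: [-180.0, -0.0, 5.2]
force: [-0.6, 1.5, -0.7]
gripper_width: 15.2
gripper_force: 35.0
```

Run:
```python
from h import *
s=env.state(); print(s["ee_pos"],s["ee_rot"],s["force"],s["torque"],s["effort"])
```

```text
[569.29440601   3.30732698 159.55729127] [-1.79979239e+02 -1.50885827e-02  5.24195964e+00] [-0.57849022  1.50326171 -0.69434851] [ 0.37835877 -0.04339267  0.0461005 ] [-1.08259980e+00 -4.14725411e+01 -2.24833828e+01 -5.14857732e-01
  9.81953018e-02 -1.50170177e-03]
```

Call:
{"method": "send_rows", "body": {
  "targets": "0 0 0 0 0 -2 5;0 0 0 0 0 -4 5;0 0 0 0 0 -4 5;0 0 0 0 0 -4 5"
}}

```text
time_s: 5.6
ee_pos: [569.3, 3.3, 159.5]
ee_rot: [-180.0, -0.0, 9.2]
force: [1.5, 1.9, -0.3]
gripper_width: 15.3
gripper_force: 35.0
```

Run:
```python
from h import *
s=env.state(); print(s["ee_rot"],s["force"],s["torque"],s["effort"])
```

```text
[-1.79981228e+02 -1.58965311e-02  9.22538024e+00] [ 1.51907843  1.94142058 -0.30845079] [ 0.45704839 -0.13858389 -0.05275502] [ -1.25853159 -41.53943539 -22.47393966  -0.67121219   0.13732812
  -0.04524289]
```

Call:
{"method": "send_rows", "body": {
  "targets": "0 0 0 0 0 -2 5;0 0 0 0 0 -4 5;0 0 0 0 0 -4 5;0 0 0 0 0 -4 5"
}}

```text
time_s: 5.93
ee_pos: [569.3, 3.4, 159.5]
ee_rot: [-180.0, -0.0, 13.2]
force: [1.1, 3.7, -0.5]
gripper_width: 15.4
gripper_force: 35.0
```

Run:
```python
from h import *
s=env.state(); print(s["ee_rot"],s["force"],s["torque"],s["effort"])
```

```text
[-1.79967652e+02 -1.43024504e-02  1.32004252e+01] [ 1.14805278  3.70248356 -0.50722919] [ 0.57270557 -0.17239984 -0.21408202] [ -1.49047516 -41.58867002 -22.505638    -0.94255742   0.1530123
  -0.22769154]
```

The torque has risen to 0.21 N·m after 30°, so the cap is at the first stop. I'm pressing down.

Call:
{"method": "send_rows", "body": {
  "targets": "0 0 0.002 0 0 0 5;0 0 0.004 0 0 0 5;0 0 0.006 0 0 0 5;0 0 0.008 0 0 0 5;0 0 0.0085 0 0 0 5;0 0 0.0085 0 0 0 5;0 0 0.0085 0 0 0 5;0 0 0.0085 0 0 0 5"
}}

```text
time_s: 6.6
ee_pos: [569.4, 3.2, 152.8]
ee_rot: [180.0, -0.1, 13.3]
force: [-1.8, 3.3, 8.1]
gripper_width: 15.5
gripper_force: 35.0
```

Run:
```python
from h import *
s=env.state(); print(s["ee_pos"],s["ee_rot"],s["force"],s["torque"],s["effort"])
```

```text
[569.35252401   3.24037712 152.77687937] [ 1.79989342e+02 -8.58685834e-02  1.32646391e+01] [-1.79468392  3.28991676  8.1168935 ] [ 0.61286691  0.38070188 -0.04514279] [ -1.52096696 -36.7754209  -20.54194987  -0.84370958  -0.74552564
  -0.05142553]
```

The tool is down 6.8 mm with 8 N of spring force. I'll press 1.5 mm further, then turn on about 36°.

Call:
{"method": "send_rows", "body": {
  "targets": "0 0 0.0015 0 0 0 5;0 0 0.0015 0 0 0 5;0 0 0.0015 0 0 0 5;0 0 0.0015 0 0 -4 5;0 0 0.0015 0 0 -8 5;0 0 0.0015 0 0 -12 5;0 0 0.0015 0 0 -12 5"
}}

```text
time_s: 7.18
ee_pos: [569.4, 3.3, 151.4]
ee_rot: [180.0, -0.1, 25.4]
force: [-1.9, 3.0, 8.4]
gripper_width: 15.4
gripper_force: 35.0
```

Run:
```python
from h import *
s=env.state(); print(s["ee_pos"],s["ee_rot"],s["force"],s["torque"],s["effort"])
```

```text
[569.36062327   3.31244496 151.37120351] [ 1.79977095e+02 -8.82519940e-02  2.54048007e+01] [-1.89026728  2.95761576  8.43260644] [0.62248004 0.42296247 0.0640793 ] [ -1.73633505 -36.48146868 -20.38992941  -0.86497927  -0.79124579
  -0.38777922]
```

It passes the stop freely. I'm turning on to about 1.25.

Call:
{"method": "send_rows", "body": {
  "targets": "0 0 0 0 0 -4 5;0 0 0 0 0 -8 5;0 0 0 0 0 -12 5;0 0 0 0 0 -16 5;0 0 0 0 0 -20 5;0 0 0 0 0 -24 5;0 0 0 0 0 -25 5;0 0 0 0 0 -25 5;0 0 0 0 0 -25 5"
}}

```text
time_s: 7.93
ee_pos: [569.3, 3.5, 151.4]
ee_rot: [180.0, -0.1, 50.3]
force: [-2.0, 2.4, 8.5]
gripper_width: 15.1
gripper_force: 35.0
```

Run:
```python
from h import *
s=env.state(); print(s["ee_pos"],s["ee_rot"],s["force"],s["torque"])
f=eyes.grab_frame("side")
cv2.imwrite("pics/c3.png",np.clip(255*(cv2.resize(f["image"][190:310,310:440],(650,600),interpolation=2)/255.)**0.5,0,255).astype('uint8'))
```

```text
[569.28436961   3.45414199 151.36105447] [ 1.79959291e+02 -7.73452387e-02  5.02709324e+01] [-1.95380327  2.3985857   8.53707583] [ 0.69273808  0.38613743 -0.01501361]
```

View pics/c3.png

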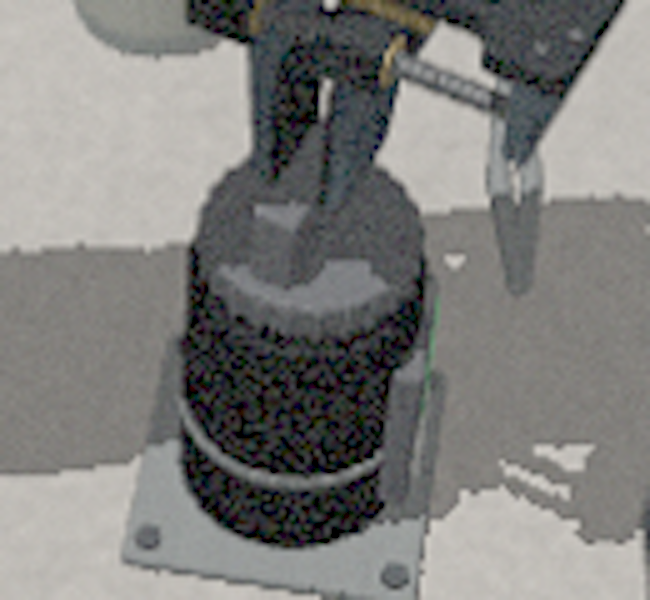

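The bar (about (275,245) in the crop) has turned with the fingers. The total is 67°, or 1.17 rad plus the start angle. I'll let it rise in the grip and then open.

Call:
{"method": "send_rows", "body": {
  "targets": "0 0 -0.004 0 0 0 5;0 0 -0.008 0 0 0 5;0 0 -0.012 0 0 0 5;0 0 -0.015 0 0 0 5;0 0 -0.015 0 0 0 5;0 0 -0.015 0 0 0 5"
}}

```text
time_s: 8.48
ee_pos: [569.1, 3.4, 164.7]
ee_rot: [-180.0, -0.0, 50.3]
force: [-1.8, 4.1, 2.8]
gripper_width: 15.2
gripper_force: 35.0
```

Call:
{"method": "send_rows", "body": {
  "targets": "0 0 0 0 0 0 40;0 0 0 0 0 0 60;0 0 0 0 0 0 60;0 0 0 0 0 0 60;0 0 0 0 0 0 60;0 0 -0.01 0 0 0 60;0 0 -0.03 0 0 0 60;0 0 -0.06 0 0 0 60;0 0 -0.09 0 0 0 60;0 0 -0.12 0 0 0 60;0 0 -0.12 0 0 0 60;0 0 -0.12 0 0 0 60"
}}

```text
time_s: 9.48
ee_pos: [570.2, 2.9, 287.2]
ee_rot: [179.8, -0.2, 50.3]
force: [-0.9, -0.5, -0.7]
gripper_width: 54.6
gripper_force: 0.0
```

Run:
```python
from h import *
s=env.state(); print(s["time_s"],s["ee_pos"],s["ee_rot"],s["force"])
f=eyes.grab_frame("side")
cv2.imwrite("pics/c4.png",np.clip(255*(cv2.resize(f["image"][190:310,310:440],(650,600),interpolation=2)/255.)**0.5,0,255).astype('uint8'))
```

```text
9.4833 [570.22439741   2.89979326 287.21553582] [ 1.79751741e+02 -1.72984053e-01  5.03119801e+01] [-0.88390539 -0.50720602 -0.66752705]
```

View pics/c4.png

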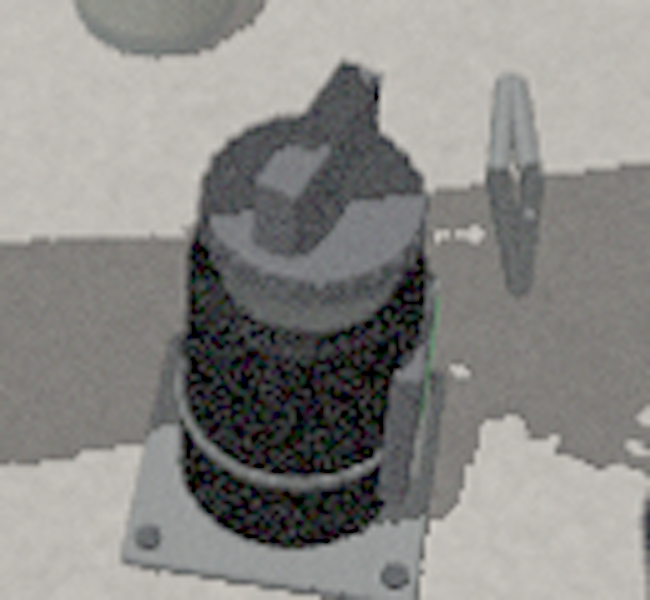

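The cap has turned and risen, with the neck visible below the disc. The bar's near top corners are at crop (255,185) and (300,195). I'll check their height before handing in.

Run:
```python
from h import *
f=eyes.grab_frame("side"); a=np.radians(50.3); c=np.array([568.2,2.7]);u=np.array([np.cos(a),np.sin(a)]);v=np.array([-u[1],u[0]])
for z in(187,195):
    print(z,[((proj(f,[*(c-32*u+k*v),z])-[310,190]+.5)*5).round() for k in(8,-8)])
```

```text
187 [array([254., 197.]), array([298., 216.])]
195 [array([255., 181.]), array([300., 200.])]
```

The corners match z = 195 mm, so the cap is released at -8 mm.

```bash
python3 -c "
from workcell import env
print(env.job_done())"
```

```text
the job is handed in; nothing more can be done
None
```

The tall meter's cap was turned to the first stop, pressed, turned on to at least 1.17 rad and let go. It sprang up about 8 mm, I never touched the short meter's cap, and the job was handed in at about 9.6 s; no verdict came back.

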